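# Check rubber hardness with a hand gauge

## Task

Stack two of the three rubber discs, one squarely on the other, in the middle of the steel block, and leave the third disc lying where it is. Then lift the hardness gauge out of its stand by its handle and hold it upright with its tip on the white dot of the upper disc, pressing lightly so that the plunger goes about halfway in and never all the way; finish like that, still holding the gauge there. Leave the jar, tape and tweezers alone.

Things in the scene. Friction and masses are not known exactly. Their poses are not given: they have to be found in the camera images.
- disc_0: Red rubber test disc, one of three alike: diameter 36 mm, 10 mm thick, 20 g, lying flat, with a white dot (diameter 12 mm) in the middle of both faces. Origin: centre of its underside; z up.
- disc_1: Red rubber test disc, one of three alike: diameter 36 mm, 10 mm thick, 20 g, lying flat, with a white dot (diameter 12 mm) in the middle of both faces. Origin: centre of its underside; z up.
- disc_2: Red rubber test disc, one of three alike: diameter 36 mm, 10 mm thick, 20 g, lying flat, with a white dot (diameter 12 mm) in the middle of both faces. Origin: centre of its underside; z up.
- steel_block: Plain steel bench block, 60 x 60 x 19 mm, fixed on the table, top flat and level. Origin: centre of its underside (the top is 19 mm above it); x and y along its sides.
- stand: Dark grey stand for the gauge: block 70 x 70 x 40 mm, fixed, with an upright through hole (diameter 21 mm) in its middle. Origin: centre of its underside; x and y along its sides.
- gauge: Rubber hardness gauge, about 170 g, upright in the stand; lift it 40 mm straight up to clear. Origin: on its axis, underside of the shoulder plate (30 x 36 x 5 mm) resting on the stand. z up its axis, -x out of the white dial. Above: round dial housing, 52 mm wide (y), 24 mm thick (x), up to z = 55 mm. Below: steel foot, diameter 18 mm, to z = -25 mm, then the brass plunger, to z = -35 mm.
- gauge_grip (a point): Grip point in the gauge's black square handle, on the gauge's axis 90 mm above the gauge's origin. The handle is 20 x 20 mm with faces across the gauge's x and y, and reaches from 35 mm below this point (dial housing) to 22 mm above it (free end); grip it from above.
- gauge_tip (a point): Round tip (diameter 6 mm) of the gauge's brass plunger: on the gauge's axis, 35 mm below the gauge's origin while the plunger is out; it moves with the plunger.
- plunger (a joint): How far the gauge's sprung plunger is pushed in, m: 0 fully out, 0.005 halfway, 0.010 fully in (foot flush with the tip). The spring pushes 1.2 N at 0, 3.2 N at halfway, 5.2 N just before fully in.
- bead_jar: Bystander, to be left alone: bead jar with a dark lid, diameter 44 mm, 48 mm high. Loose. Origin: centre of its underside.
- tape: Bystander, to be left alone: roll of tan tape lying flat, diameter 69 mm, 18 mm high. Loose. Origin: centre of its underside.
- tweezers: Bystander, to be left alone: steel tweezers lying flat, 121 x 15 x 7 mm, long side along its x. Loose. Origin: centre of its underside.
Things that resemble listed ones, but are neither listed nor needed, are in the scene too. What is shaped like the disc_2 but blue or purple is not meant.

How it is judged:
On the way, in this order (a step that is already met when the one before it is completed fails the run):
1. two discs are stacked in the middle of the block and let go, the third still lies on the table, and the gauge is still in its stand (contact force between the fingers and disc_0 below 0.1 N and contact force between the fingers and disc_1 below 0.1 N and contact force between the fingers and disc_2 below 0.1 N and distance of gauge from where it was at the start of the episode below 0.015 m and ((horizontal distance between disc_1 and steel_block below 0.012 m and horizontal distance between disc_0 and disc_1 below 0.008 m and z of disc_1 in the frame of steel_block between 0.017 and 0.022 m and z of disc_0 in the frame of steel_block between 0.0265 and 0.032 m and angle between disc_0's own z axis and vertical below 0.12 rad and horizontal distance between disc_2 and steel_block above 0.06 m and height (world z) of disc_2 below 0.006 m and distance of disc_2 from where it was at the start of the episode below 0.03 m) or (horizontal distance between disc_2 and steel_block below 0.012 m and horizontal distance between disc_0 and disc_2 below 0.008 m and z of disc_2 in the frame of steel_block between 0.017 and 0.022 m and z of disc_0 in the frame of steel_block between 0.0265 and 0.032 m and angle between disc_0's own z axis and vertical below 0.12 rad and horizontal distance between disc_1 and steel_block above 0.06 m and height (world z) of disc_1 below 0.006 m and distance of disc_1 from where it was at the start of the episode below 0.03 m) or (horizontal distance between disc_0 and steel_block below 0.012 m and horizontal distance between disc_1 and disc_0 below 0.008 m and z of disc_0 in the frame of steel_block between 0.017 and 0.022 m and z of disc_1 in the frame of steel_block between 0.0265 and 0.032 m and angle between disc_1's own z axis and vertical below 0.12 rad and horizontal distance between disc_2 and steel_block above 0.06 m and height (world z) of disc_2 below 0.006 m and distance of disc_2 from where it was at the start of the episode below 0.03 m) or (horizontal distance between disc_2 and steel_block below 0.012 m and horizontal distance between disc_1 and disc_2 below 0.008 m and z of disc_2 in the frame of steel_block between 0.017 and 0.022 m and z of disc_1 in the frame of steel_block between 0.0265 and 0.032 m and angle between disc_1's own z axis and vertical below 0.12 rad and horizontal distance between disc_0 and steel_block above 0.06 m and height (world z) of disc_0 below 0.006 m and distance of disc_0 from where it was at the start of the episode below 0.03 m) or (horizontal distance between disc_0 and steel_block below 0.012 m and horizontal distance between disc_2 and disc_0 below 0.008 m and z of disc_0 in the frame of steel_block between 0.017 and 0.022 m and z of disc_2 in the frame of steel_block between 0.0265 and 0.032 m and angle between disc_2's own z axis and vertical below 0.12 rad and horizontal distance between disc_1 and steel_block above 0.06 m and height (world z) of disc_1 below 0.006 m and distance of disc_1 from where it was at the start of the episode below 0.03 m) or (horizontal distance between disc_1 and steel_block below 0.012 m and horizontal distance between disc_2 and disc_1 below 0.008 m and z of disc_1 in the frame of steel_block between 0.017 and 0.022 m and z of disc_2 in the frame of steel_block between 0.0265 and 0.032 m and angle between disc_2's own z axis and vertical below 0.12 rad and horizontal distance between disc_0 and steel_block above 0.06 m and height (world z) of disc_0 below 0.006 m and distance of disc_0 from where it was at the start of the episode below 0.03 m))), for 0.2 s.
2. the gauge is lifted clear of its stand (z of gauge in the frame of stand above 0.07 m and contact force between the fingers and gauge above 0.5 N), for 0.1 s.
At the end, for the whole second after the job is handed in: Two discs stacked on the block (lower within 12 mm of its middle, upper within 8 mm of the lower), third within 30 mm of its start. Gripper holds the gauge still, upright within 0.1 rad, touching only the upper disc: tip within 6 mm of its centre, 1 to 7 N, plunger in 2.5 to 7.5 mm (contact force between the fingers and disc_0 below 0.1 N and contact force between the fingers and disc_1 below 0.1 N and contact force between the fingers and disc_2 below 0.1 N and value of joint plunger between 0.0025 and 0.0075 m and angle between gauge's own z axis and vertical below 0.1 rad and linear speed of gauge below 0.01 m/s and contact force between the fingers and gauge above 1 N and contact force between gauge and steel_block below 0.1 N and contact force between gauge and stand below 0.1 N and ((horizontal distance between disc_1 and steel_block below 0.012 m and horizontal distance between disc_0 and disc_1 below 0.008 m and z of disc_1 in the frame of steel_block between 0.017 and 0.022 m and z of disc_0 in the frame of steel_block between 0.0265 and 0.032 m and angle between disc_0's own z axis and vertical below 0.12 rad and horizontal distance between disc_2 and steel_block above 0.06 m and height (world z) of disc_2 below 0.006 m and distance of disc_2 from where it was at the start of the episode below 0.03 m and horizontal distance between gauge_tip and disc_0 below 0.006 m and contact force between gauge and disc_0 between 1 and 7 N) or (horizontal distance between disc_2 and steel_block below 0.012 m and horizontal distance between disc_0 and disc_2 below 0.008 m and z of disc_2 in the frame of steel_block between 0.017 and 0.022 m and z of disc_0 in the frame of steel_block between 0.0265 and 0.032 m and angle between disc_0's own z axis and vertical below 0.12 rad and horizontal distance between disc_1 and steel_block above 0.06 m and height (world z) of disc_1 below 0.006 m and distance of disc_1 from where it was at the start of the episode below 0.03 m and horizontal distance between gauge_tip and disc_0 below 0.006 m and contact force between gauge and disc_0 between 1 and 7 N) or (horizontal distance between disc_0 and steel_block below 0.012 m and horizontal distance between disc_1 and disc_0 below 0.008 m and z of disc_0 in the frame of steel_block between 0.017 and 0.022 m and z of disc_1 in the frame of steel_block between 0.0265 and 0.032 m and angle between disc_1's own z axis and vertical below 0.12 rad and horizontal distance between disc_2 and steel_block above 0.06 m and height (world z) of disc_2 below 0.006 m and distance of disc_2 from where it was at the start of the episode below 0.03 m and horizontal distance between gauge_tip and disc_1 below 0.006 m and contact force between gauge and disc_1 between 1 and 7 N) or (horizontal distance between disc_2 and steel_block below 0.012 m and horizontal distance between disc_1 and disc_2 below 0.008 m and z of disc_2 in the frame of steel_block between 0.017 and 0.022 m and z of disc_1 in the frame of steel_block between 0.0265 and 0.032 m and angle between disc_1's own z axis and vertical below 0.12 rad and horizontal distance between disc_0 and steel_block above 0.06 m and height (world z) of disc_0 below 0.006 m and distance of disc_0 from where it was at the start of the episode below 0.03 m and horizontal distance between gauge_tip and disc_1 below 0.006 m and contact force between gauge and disc_1 between 1 and 7 N) or (horizontal distance between disc_0 and steel_block below 0.012 m and horizontal distance between disc_2 and disc_0 below 0.008 m and z of disc_0 in the frame of steel_block between 0.017 and 0.022 m and z of disc_2 in the frame of steel_block between 0.0265 and 0.032 m and angle between disc_2's own z axis and vertical below 0.12 rad and horizontal distance between disc_1 and steel_block above 0.06 m and height (world z) of disc_1 below 0.006 m and distance of disc_1 from where it was at the start of the episode below 0.03 m and horizontal distance between gauge_tip and disc_2 below 0.006 m and contact force between gauge and disc_2 between 1 and 7 N) or (horizontal distance between disc_1 and steel_block below 0.012 m and horizontal distance between disc_2 and disc_1 below 0.008 m and z of disc_1 in the frame of steel_block between 0.017 and 0.022 m and z of disc_2 in the frame of steel_block between 0.0265 and 0.032 m and angle between disc_2's own z axis and vertical below 0.12 rad and horizontal distance between disc_0 and steel_block above 0.06 m and height (world z) of disc_0 below 0.006 m and distance of disc_0 from where it was at the start of the episode below 0.03 m and horizontal distance between gauge_tip and disc_2 below 0.006 m and contact force between gauge and disc_2 between 1 and 7 N))); the arm keeps its last pose, push and grip.
It fails at once if the plunger is pushed right in (value of joint plunger above 0.0096 m).
It fails at once if a bystander (jar, tape, tweezers) is moved by more than 20 mm (distance of any of bead_jar, tape, tweezers from where it was at the start of the episode above 0.02 m).
It also fails if it takes over 72 s, if anything falls off the work surface, if the arm or the gripper's body presses on something with over 40 N, if the wrist force passes 120 N, or if a joint passes its speed limit or range.

## Robot

A 6-joint arm with a two-finger parallel gripper is mounted at the origin on a cart in front of the work surface, level with it; the furniture and walls round the work are solid. World frame = base frame: x ahead of the robot, y to its left, z up, the work surface at z = 0. Lengths are in m, angles in rad, forces in N, time in s.
With the tool pointing down it reaches from about 0.35 to 0.85 m from the base axis. Payload 8.1 kg.
Tool frame: the origin (TCP) lies midway between the tips of the shut fingers; the grasp point (between the pads) lies 19 mm behind it; z points along the fingers, y is the direction in which the jaws open and shut (so a half turn about z gives the same grasp; the last joint's range is limited). The gripper opens to 93 mm and grips with 3 to 60 N. Pads are 15 mm wide; open, the fingers measure 128 mm over their backs; the gripper's body (75 mm by 188 mm) begins 65 mm behind the grasp point.
Start: joints at [-1.292, 0.13, 1.488, -0, 1.523, -0.085], TCP at [0.214, -0.561, 0.219] pointing down, gripper open.
Joint ranges: [-2.96, 2.96], [-0.89, 2.26], [0.02, 2.5], [-1.34, 4.48], [0, 2.73], [-2.66, 2.66]. Speed limits (rad/s): [2.39, 2.39, 2.79, 3.14, 3.14, 3.14].

## Interface

Orientations are given as a unit quaternion [x, y, z, w].
In Python, from station import ctrl gives the robot as it stands.
- The arm moves only by the tool move_arm, never from a script. Its argument "commands" is a list of rows, each a list of 7 numbers: the shift along the tool's x, y, z in m, then the turn, a rotation vector about the tool's x, y, z in degrees, then the closure, from 0 (fully open) to 1 (shut). A call has 1 to 12 rows; each row shifts and turns the commanded pose from where the row before left it, along the tool's axes as they then stand; what a row does not reach is not made up. A row lasts 1/8 s, in which the tool goes at most 62.5 mm and 10.7 degrees, less where a joint would pass 70% of its speed; a pose out of reach is approached as far as the arm can. A call with a gripper value outside its range is refused whole. The fingers move at their own pace and stop on an object; the grip force is fixed at half the most. Time passes only in rows, so rows that do not move let the fingers close. It gives the time, the measured TCP pose, the force and the opening at its end, in the units of the state.
- ctrl.sense(): the state, without advancing time (a new reading comes with each control period).
- ctrl.grab_frame(name): name is "scene" or "top"; returns (picture, depth): 400x640x3 uint8, blue, green, red; 400x640 float32, m along the optical axis (not along the pixel's ray), 0 where there is no reading.
- ctrl.calibration(name): a dict with "camera_matrix" (3x3 intrinsics, pixels), "dist_coeffs" ([k1, k2, p1, p2, k3] as OpenCV has them; the pictures are not rectified), "rvec" (rotation vector, rad) and "tvec" (3), from world to camera coordinates, as OpenCV has them. Camera axes: x right, y down, z forward; pixel columns grow to the right and rows downward; lengths in m; the calibration is good to about 2 mm. A picture is of the moment at which its call begins. calibration takes no time and is no camera call.
- ctrl.finish_job(): hands the job in, once; it reports no verdict.
The state is a dict: "time": time; "joint_pos": joint angles; "joint_vel": joint speeds; "joint_efforts": joint torques, N m; "position": TCP position; "orientation": TCP orientation; "ft_force": force on the tool from outside, world axes, zero at the start; "moment": the same for the moment, N m; "grip_width": finger opening in m.
Only numpy, scipy, OpenCV 4.12 (cv2) and the standard library are available. Lean on these libraries where they do the work, as an engineer would, in place of code of your own. Each camera call takes 0.05 s, during which the arm holds its last target. There are 200 camera calls.

## Working session

There is one attempt and no reset: what is moved stays moved. The work goes in short steps, Python scripts to look and compute and a tool call to move; the robot and the scene stay as the last step left them, time stands still between calls to the robot, and variables do not carry over. Pictures are saved under pics/ and viewed, about 8 in all and at most 12, crops included, and the job is handed in when it is done.

Besides the shell and the picture viewer there is one more tool, called after "Request:" as a command line: name --pt "numbers of a row" for each row, then --argument value for the rest. move_arm: Moves the arm, as the interface text tells. Its arguments: {"type":"object","properties":{"commands":{"type":"array","items":{"type":"array","items":{"type":"number"}}}},"required":["commands"]}

```bash
mkdir -p pics; cat > h.py <<'E'
import numpy as np, cv2
from station import ctrl
def grab(n,f):
    im,d=ctrl.grab_frame(n); cv2.imwrite(f'pics/{f}.png',im); np.save(f'pics/{f}.npy',d); return im,d
def ray(n,uv):
    c=ctrl.calibration(n); K=np.array(c['camera_matrix']);D=np.array(c['dist_coeffs'])
    R=cv2.Rodrigues(np.array(c['rvec'],float))[0];t=np.array(c['tvec'],float).ravel()
    p=cv2.undistortPoints(np.array([[uv]],float),K,D).ravel()
    return -R.T@t, R.T@np.array([p[0],p[1],1.]),R,t
def atz(n,uv,z):
    o,d,_,_=ray(n,uv); return o+d*(z-o[2])/d[2]
def dep(n,uv,D):
    o,d,_,_=ray(n,uv); return o+d*D[int(round(uv[1])),int(round(uv[0]))]
def px(n,P):
    c=ctrl.calibration(n)
    return cv2.projectPoints(np.array([P],float),np.array(c['rvec'],float),np.array(c['tvec'],float),np.array(c['camera_matrix']),np.array(c['dist_coeffs']))[0].ravel()
E
python3 - <<'E'
from h import *
for n in('top','scene'):
    im,d=grab(n,n+'0'); print(n,ray(n,(320,200))[:2])
print({k:np.round(v,3) for k,v in ctrl.sense().items()})
E
```

```text
top (array([0.31542896, 0.04845926, 1.22078832]), array([ 0.18856545, -0.02480713, -0.9819285 ]))
scene (array([-0.13210366,  0.71879191,  0.53951913]), array([ 0.62355595, -0.65912657, -0.42100211]))
{'time': np.float64(0.1), 'joint_pos': array([-1.292,  0.131,  1.489, -0.   ,  1.523, -0.085]), 'joint_vel': array([-0.001, -0.003, -0.002, -0.001, -0.001,  0.002]), 'joint_efforts': array([ 1.0000e-03, -5.6134e+01, -4.9310e+01,  7.7000e-02,  2.9000e-02,
       -0.0000e+00]), 'position': array([ 0.213, -0.56 ,  0.218]), 'orientation': array([ 0.984,  0.181, -0.   , -0.001]), 'ft_force': array([0.169, 0.348, 0.432]), 'moment': array([-0.011,  0.034,  0.004]), 'grip_width': np.float64(0.093)}
```

View pics/top0.png

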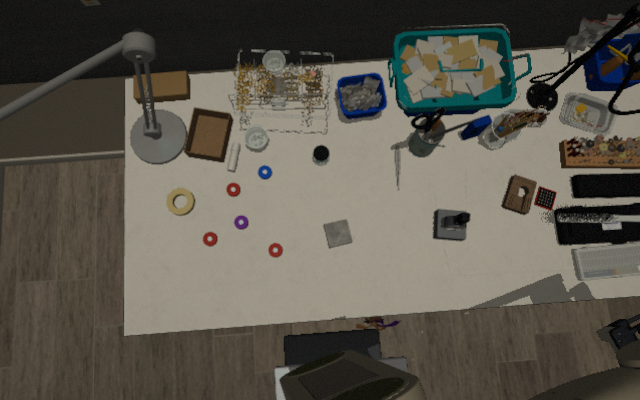

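View pics/scene0.png

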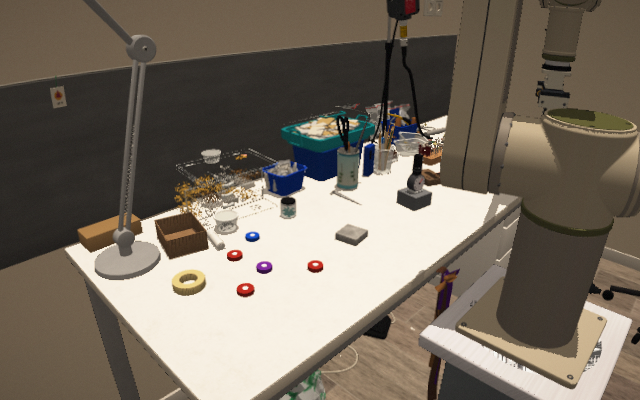

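The top view shows red discs at (233,189), (210,239) and (276,250). A blue disc at (265,172) and a purple one at (241,222) are decoys. The steel block is at (338,233), the stand with the gauge at (450,224), the jar at (321,154), the tape at (180,201) and the tweezers at (397,165). I'll check positions and confirm with enlarged crops.

```bash
python3 - <<'E'
from h import *
im=cv2.imread('pics/top0.png');d=np.load('pics/top0.npy')
hsv=cv2.cvtColor(im,cv2.COLOR_BGR2HSV)
for nm,(u,v) in dict(A=(233,189),B=(210,239),C=(276,250),blue=(265,172),pur=(241,222)).items():
    s=hsv[v-14:v+15,u-14:u+15]; m=(s[...,1]>110).astype(np.uint8)
    c=max(cv2.findContours(m,0,1)[0],key=cv2.contourArea)
    (a,b),r=cv2.minEnclosingCircle(c); M=cv2.moments(c); a,b=M['m10']/M['m00'],M['m01']/M['m00']
    uv=(a+u-14,b+v-14); print(nm,np.round(uv,1),round(r,1),np.round(atz('top',uv,.008),4))
m=((hsv[...,1]<60)&(hsv[...,2]<190)).astype(np.uint8)
s=cv2.cvtColor(im[205:262,310:368],cv2.COLOR_BGR2GRAY); _,m=cv2.threshold(s,0,255,1+8)
c=max(cv2.findContours(m,0,1)[0],key=cv2.contourArea); print('block',cv2.minAreaRect(c))
for p in cv2.boxPoints(cv2.minAreaRect(c)): print(np.round(atz('top',p+[310,205],.017),4))
for n,P in (('jar',(321,154)),('tape',(180,201)),('twA',(397,142)),('twB',(398,188)),('stand',(450,224)),('handle',(461,217))): print(n,np.round(dep('top',P,d),3))
k=lambda x,y,w,h,f:cv2.resize(im[y:y+h,x:x+w],None,fx=f,fy=f,interpolation=cv2.INTER_CUBIC)
cv2.imwrite('pics/c1.png',np.hstack([k(195,160,100,100,4),k(310,205,60,60,400/60)[:400,:396]]))
sc=cv2.imread('pics/scene0.png'); 
A=k(425,200,50,50,8); B=cv2.resize(sc[145:215,385:445],(400,467),interpolation=cv2.INTER_CUBIC)[:400]
cv2.imwrite('pics/c2.png',np.hstack([A,B]))
E
```

```text
A [233.  189.1] 6.7 [0.5936 0.2386 0.008 ]
B [209.6 238.5] 6.9 [0.4707 0.3024 0.008 ]
C [275.  249.7] 6.8 [0.4303 0.1399 0.008 ]
blue [264.5 171.9] 6.6 [0.633  0.1554 0.008 ]
pur [240.9 221.9] 6.6 [0.507 0.222 0.008]
block ((27.20588493347168, 28.323530197143555), (24.98116683959961, 24.981168746948242), 75.96376037597656)
[0.4844 0.0177 0.017 ]
[ 0.4951 -0.0444  0.017 ]
[ 0.4332 -0.0541  0.017 ]
[0.4227 0.0074 0.017 ]
jar [0.657 0.007 0.053]
tape [0.574 0.377 0.001]
twA [ 0.689 -0.196  0.004]
twB [ 0.565 -0.185  0.004]
stand [ 0.452 -0.282  0.087]
handle [ 0.458 -0.289  0.153]
```

View pics/c1.png

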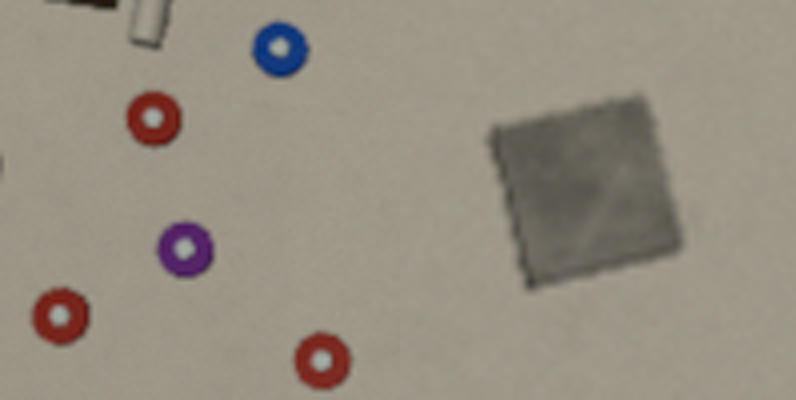

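View pics/c2.png

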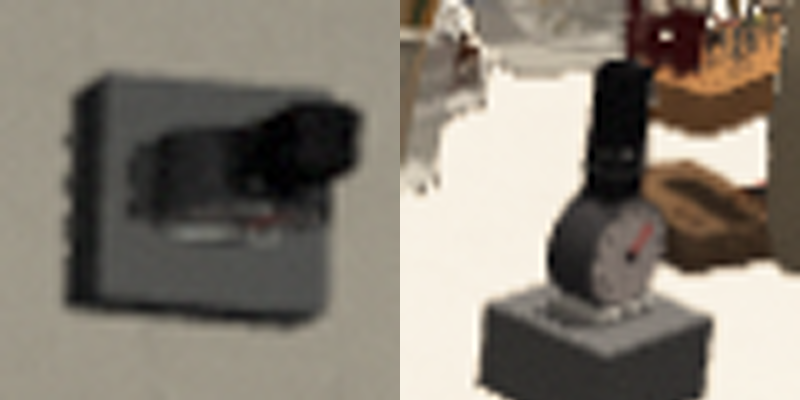

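The three rings at crop positions (154,118), (60,316) and (322,360) are red with a white dot, so they are the real discs. The blue and purple ones are rejected. The gauge is upright with its dial toward -x. I'll stack C (276,250) and then B (210,239), and leave A where it is. First I'll turn the tool so its x points along world +y.

```bash
cat >> h.py <<'E'
from scipy.spatial.transform import Rotation as Ro
def delta(p,yaw=90):
    s=ctrl.sense(); R=Ro.from_quat(s['orientation']); y=np.radians(yaw)
    T=np.array([[np.cos(y),np.sin(y),0],[np.sin(y),-np.cos(y),0],[0,0,-1.]])
    print('t',round(float(s['time']),2),'pos',np.round(s['position'],4),'F',np.round(s['ft_force'],1),'w',round(float(s['grip_width']),4),'q',np.round(s['joint_pos'],2))
    print('rot(deg,tool)',np.round((R.inv()*Ro.from_matrix(T)).as_rotvec(degrees=True),2))
    print('shift tool now',np.round(R.inv().apply(np.array(p)-s['position']),4),' in target frame',np.round(T.T@(np.array(p)-s['position']),4))
E
python3 - <<'E'
from h import *
for p in ((438.4,209.4),(466.3,211.2),(466,239.7),(437.5,237.5)): print(np.round(atz('top',p,.04),4))
print(np.round(atz('top',(466.5,217),.152),4),np.round(atz('scene',(385+622*60/400,145+72*70/467),.152),4))
for nm,uv in dict(A=(234.6,255.2),B=(245.5,289.5),C=(315.5,266)).items(): print(nm,np.round(atz('scene',uv,.01),4))
delta((.430,.140,.22))
E
```

```text
[ 0.4965 -0.2721  0.04  ]
[ 0.4868 -0.3403  0.04  ]
[ 0.4168 -0.3298  0.04  ]
[ 0.4273 -0.2611  0.04  ]
[ 0.4575 -0.3021  0.152 ] [ 0.3298 -0.4063  0.152 ]
A [0.5847 0.2432 0.01  ]
B [0.4635 0.3054 0.01  ]
C [0.4228 0.1448 0.01  ]
t 0.1 pos [ 0.2134 -0.5603  0.2177] F [0.2 0.3 0.4] w 0.0927 q [-1.29  0.13  1.49 -0.    1.52 -0.09]
rot(deg,tool) [-8.000e-02 -6.000e-02 -6.916e+01]
shift tool now [ 0.4516 -0.5773 -0.0013]  in target frame [ 0.7003  0.2166 -0.0023]
```

Request:
move_arm --pt "0 0 0 0 0 -10 0" --pt "0 0 0 0 0 -10 0" --pt "0 0 0 0 0 -10 0" --pt "0 0 0 0 0 -10 0" --pt "0 0 0 0 0 -10 0" --pt "0 0 0 0 0 -10 0" --pt "0 0 0 0 0 -9 0"

```text
time: 0.98
position: [0.2134, -0.5604, 0.218]
orientation: [0.706, 0.708, 0.0, -0.0]
ft_force: [0.1, 0.1, -0.2]
grip_width: 0.093
```

Request:
move_arm --pt "0.0583 0.018 0 0 0 0 0" --pt "0.0583 0.018 0 0 0 0 0" --pt "0.0583 0.018 0 0 0 0 0" --pt "0.0583 0.018 0 0 0 0 0" --pt "0.0583 0.018 0 0 0 0 0" --pt "0.0583 0.018 0 0 0 0 0" --pt "0.0583 0.018 0 0 0 0 0" --pt "0.0583 0.018 0 0 0 0 0" --pt "0.0583 0.018 0 0 0 0 0" --pt "0.0583 0.018 0 0 0 0 0" --pt "0.0583 0.018 0 0 0 0 0" --pt "0.0583 0.018 0 0 0 0 0"

```text
time: 2.48
position: [0.4315, 0.1404, 0.2185]
orientation: [0.708, 0.706, 0.0, 0.0]
ft_force: [0.1, -1.4, 0.1]
grip_width: 0.0931
```

Request:
move_arm --pt "0 0 0.05 0 0 0 0" --pt "0 0 0.05 0 0 0 0" --pt "0 0 0.05 0 0 0 0" --pt "0 0 0.03 0 0 0 0" --pt "0 0 0 0 0 0 0"

```text
time: 3.1
position: [0.4285, 0.1377, 0.0358]
orientation: [0.708, 0.706, -0.003, -0.002]
ft_force: [0.1, 0.4, -0.2]
grip_width: 0.0925
```

```bash
python3 - <<'E'
from h import *
delta((.430,.140,.003))
T,_=grab('top','top1');S,_=grab('scene','scene1')
a=cv2.resize(T[200:300,225:325],(400,400),interpolation=2);b=cv2.resize(S[215:315,265:365],(400,400),interpolation=2)
cv2.imwrite('pics/c3.png',np.hstack([a,b]))
p=ctrl.sense()['position']
for n in('top','scene'): print(n,px(n,p),px(n,(.43,.14,.01)))
E
```

```text
t 3.1 pos [0.4285 0.1377 0.0358] F [ 0.1  0.4 -0.2] w 0.0925 q [ 0.2  -0.1   2.07 -0.    1.18  0.2 ]
rot(deg,tool) [-0.36  0.08 -0.15]
shift tool now [0.0024 0.0017 0.0328]  in target frame [0.0023 0.0015 0.0328]
top [274.61492272 247.95374714] [274.95154753 249.78763321]
scene [314.65569006 251.90096124] [314.66122361 263.86995592]
```

View pics/c3.png

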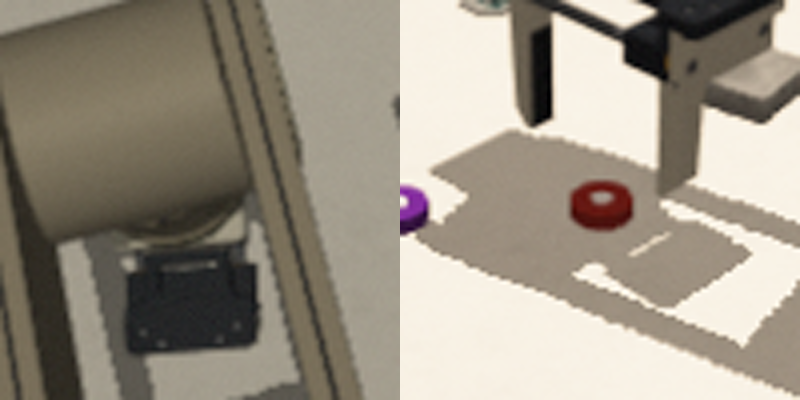

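The scene crop shows disc C at about (315.5,264.5), where the top-camera estimate projects to (314.7,263.9). It lies between the jaws, so I'll go down and grip.

Request:
move_arm --pt "0.001 0.001 0.016 0 0 0 0" --pt "0.001 0.001 0.012 0 0 0 0" --pt "0 0 0.004 0 0 0 0" --pt "0 0 0 0 0 0 0" --pt "0 0 0 0 0 0 1" --pt "0 0 0 0 0 0 1" --pt "0 0 0 0 0 0 1" --pt "0 0 0 0 0 0 1" --pt "0 0 0 0 0 0 1" --pt "0 0 0 0 0 0 1"

```text
time: 4.45
position: [0.4334, 0.1403, 0.0066]
orientation: [0.708, 0.706, -0.0, -0.0]
ft_force: [0.1, 0.1, 0.4]
grip_width: 0.0373
```

```bash
python3 -c "
from h import *
delta((.459,-.018,.08))"
```

```text
t 4.45 pos [0.4334 0.1403 0.0066] F [0.1 0.1 0.4] w 0.0373 q [ 0.2  -0.04  2.07  0.    1.11  0.2 ]
rot(deg,tool) [-0.01 -0.   -0.16]
shift tool now [-0.1582  0.026  -0.0734]  in target frame [-0.1583  0.0256 -0.0734]
```

Request:
move_arm --pt "0 0 0 0 0 0 1" --pt "0 0 0 0 0 0 1"

```text
time: 4.7
position: [0.4334, 0.1403, 0.0066]
orientation: [0.708, 0.706, -0.0, -0.0]
ft_force: [0.2, 0.5, 0.3]
grip_width: 0.0342
```

```bash
python3 -c "
from h import *
delta((.459,-.018,.08))"
```

```text
t 4.7 pos [0.4334 0.1403 0.0066] F [0.2 0.5 0.3] w 0.0342 q [ 0.2  -0.04  2.07  0.    1.11  0.2 ]
rot(deg,tool) [-0.    0.   -0.16]
shift tool now [-0.1582  0.026  -0.0734]  in target frame [-0.1583  0.0256 -0.0734]
```

Only the top 3.4 mm of the disc is gripped. I'll ease open, go lower and regrip.

Request:
move_arm --pt "0 0 0 0 0 0 0.4" --pt "0 0 0 0 0 0 0.4" --pt "0 0 0.004 0 0 0 0.4" --pt "0 0 0 0 0 0 1" --pt "0 0 0 0 0 0 1" --pt "0 0 0 0 0 0 1" --pt "0 0 0 0 0 0 1" --pt "0 0 0 0 0 0 1"

```text
time: 5.7
position: [0.4335, 0.1403, 0.0027]
orientation: [0.708, 0.706, 0.0, 0.0]
ft_force: [0.0, -0.6, -0.0]
grip_width: 0.0351
```

```bash
python3 -c "
from h import *
delta((.459,-.018,.08))"
```

```text
t 5.7 pos [0.4335 0.1403 0.0027] F [ 0.  -0.6 -0. ] w 0.0351 q [ 0.2  -0.03  2.08  0.    1.1   0.2 ]
rot(deg,tool) [ 0.   -0.   -0.16]
shift tool now [-0.1582  0.026  -0.0773]  in target frame [-0.1583  0.0255 -0.0773]
```

Request:
move_arm --pt "0 0 -0.02 0 0 0 1" --pt "0 0 -0.045 0 0 0 1" --pt "-0.04 0.006 -0.012 0 0 0 1" --pt "-0.04 0.006 0 0 0 0 1" --pt "-0.04 0.007 0 0 0 0 1" --pt "-0.038 0.007 0 0 0 0 1" --pt "0 0 0 0 0 0 1" --pt "0 0 0.03 0 0 0 1" --pt "0 0 0.015 0 0 0 1" --pt "0 0 0 0 0 0 1" --pt "0 0 0 0 0 0 1" --pt "0 0 0 0 0 0 1"

```text
time: 7.2
position: [0.4598, -0.0177, 0.0356]
orientation: [0.708, 0.706, 0.0, 0.001]
ft_force: [-0.4, 0.5, -0.5]
grip_width: 0.0349
```

```bash
python3 - <<'E'
from h import *
delta((.459,-.018,.0222))
S,_=grab('scene','scene2'); x,y=map(int,px('scene',(.459,-.018,.03))); print(x,y)
cv2.imwrite('pics/c4.png',cv2.resize(S[y-50:y+50,x-50:x+50],(500,500),interpolation=2))
E
```

```text
t 7.2 pos [ 0.4598 -0.0177  0.0356] F [-0.4  0.5 -0.5] w 0.0349 q [-0.15 -0.08  2.05  0.    1.17 -0.15]
rot(deg,tool) [ 0.09  0.01 -0.14]
shift tool now [-0.0003 -0.0008  0.0134]  in target frame [-0.0003 -0.0008  0.0134]
351 227
```

View pics/c4.png

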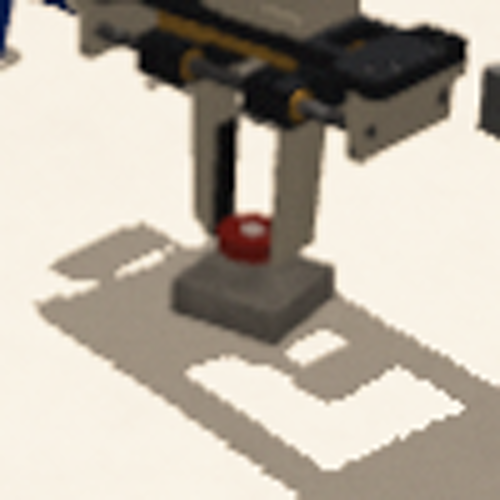

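The disc is held level over the middle of the block (crop about (248,240), block top centre about (253,275)). I'll lower it and release.

Request:
move_arm --pt "0 0 0.008 0 0 0 1" --pt "0 0 0.0045 0 0 0 1" --pt "0 0 0.001 0 0 0 1" --pt "0 0 0 0 0 0 1" --pt "0 0 0 0 0 0 0.4" --pt "0 0 0 0 0 0 0.4" --pt "0 0 0 0 0 0 0" --pt "0 0 0 0 0 0 0" --pt "0 0 -0.02 0 0 0 0" --pt "0 0 -0.045 0 0 0 0"

```text
time: 8.5
position: [0.4568, -0.0175, 0.0846]
orientation: [0.708, 0.706, -0.002, -0.002]
ft_force: [0.5, 0.1, 0.6]
grip_width: 0.0899
```

```bash
python3 -c "
from h import *
delta((.472,.3024,.08))"
```

```text
t 8.5 pos [ 0.4568 -0.0175  0.0846] F [0.5 0.1 0.6] w 0.0899 q [-0.15 -0.15  2.02  0.    1.28 -0.15]
rot(deg,tool) [-0.29 -0.05 -0.16]
shift tool now [0.3199 0.0144 0.0048]  in target frame [0.3199 0.0152 0.0046]
```

Request:
move_arm --pt "0.0533 0.002 0 0 0 0 0" --pt "0.0533 0.002 0 0 0 0 0" --pt "0.0533 0.002 0 0 0 0 0" --pt "0.0533 0.002 0 0 0 0 0" --pt "0.0533 0.002 0 0 0 0 0" --pt "0.0533 0.002 0 0 0 0 0" --pt "0 0 0.04 0 0 0 0" --pt "0 0 0.018 0 0 0 0" --pt "0 0 0 0 0 0 0" --pt "0 0 0 0 0 0 0" --pt "0 0 0 0 0 0 0"

```text
time: 9.88
position: [0.4731, 0.302, 0.0298]
orientation: [0.708, 0.706, 0.001, 0.0]
ft_force: [0.9, 0.7, 0.1]
grip_width: 0.0927
```

```bash
python3 - <<'E'
from h import *
delta((.472,.3024,.0027))
S,_=grab('scene','scene3'); T,_=grab('top','top3')
def crop(n,I,P,r=45):
    x,y=map(int,px(n,P)); print(n,x,y); return cv2.resize(I[y-r:y+r,x-r:x+r],(400,400),interpolation=2)
cv2.imwrite('pics/c5.png',np.hstack([crop('scene',S,(.4707,.3024,.01)),crop('top',T,(.459,-.018,.03),25)]))
E
```

```text
t 9.88 pos [0.4731 0.302  0.0298] F [0.9 0.7 0.1] w 0.0927 q [0.48 0.2  1.77 0.   1.17 0.48]
rot(deg,tool) [ 0.13 -0.07 -0.21]
shift tool now [ 0.0003 -0.0012  0.0271]  in target frame [ 0.0004 -0.0011  0.0271]
scene 244 287
top 337 232
```

View pics/c5.png

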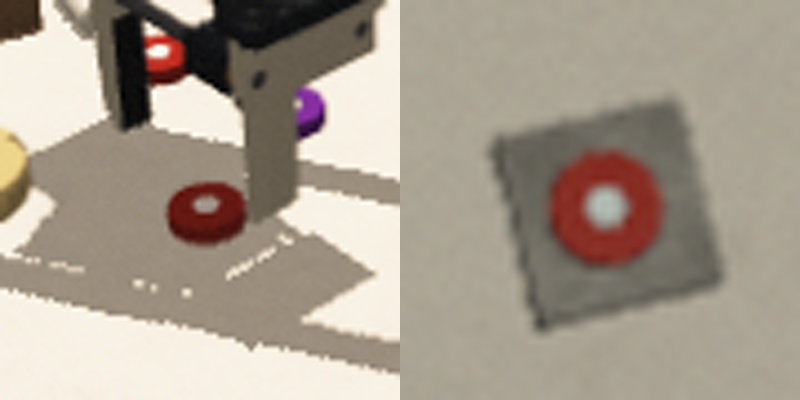

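The first disc is well centred on the block (crop disc (607,208), block about (607,212)). Disc B lies between the jaws. Next I'll descend and grip it.

Request:
move_arm --pt "0 -0.001 0.016 0 0 0 0" --pt "0 0 0.008 0 0 0 0" --pt "0 0 0.003 0 0 0 0.3" --pt "0 0 0 0 0 0 0.4" --pt "0 0 0 0 0 0 1" --pt "0 0 0 0 0 0 1" --pt "0 0 0 0 0 0 1" --pt "0 0 0 0 0 0 1" --pt "0 0 0 0 0 0 1" --pt "0 0 0 0 0 0 1"

```text
time: 11.22
position: [0.4709, 0.302, 0.0012]
orientation: [0.708, 0.706, 0.0, 0.0]
ft_force: [-0.3, 0.1, -0.1]
grip_width: 0.035
```

```bash
python3 -c "
from h import *
delta((.4598,-.0177,.08))"
```

```text
t 11.22 pos [0.4709 0.302  0.0012] F [-0.3  0.1 -0.1] w 0.035 q [0.48 0.24 1.79 0.   1.12 0.48]
rot(deg,tool) [ 0.01 -0.   -0.15]
shift tool now [-0.3197 -0.0102 -0.0788]  in target frame [-0.3197 -0.0111 -0.0788]
```

Request:
move_arm --pt "0 0 -0.02 0 0 0 1" --pt "0 0 -0.05 0 0 0 1" --pt "-0.0533 -0.0017 -0.009 0 0 0 1" --pt "-0.0533 -0.0017 0 0 0 0 1" --pt "-0.0533 -0.0017 0 0 0 0 1" --pt "-0.0533 -0.0017 0 0 0 0 1" --pt "-0.0533 -0.0017 0 0 0 0 1" --pt "-0.0533 -0.0017 0 0 0 0 1" --pt "0 0 0 0 0 0 1" --pt "0 0 0.03 0 0 0 1" --pt "0 0 0 0 0 0 1" --pt "0 0 0 0 0 0 1"

```text
time: 12.72
position: [0.4602, -0.0171, 0.0512]
orientation: [0.708, 0.707, 0.0, 0.0]
ft_force: [0.5, 0.5, 0.0]
grip_width: 0.0352
```

```bash
python3 - <<'E'
from h import *
delta((.4598,-.0177,.0305))
E
```

```text
t 12.72 pos [ 0.4602 -0.0171  0.0512] F [0.5 0.5 0. ] w 0.0352 q [-0.15 -0.1   2.04  0.    1.2  -0.15]
rot(deg,tool) [ 0.04 -0.01 -0.1 ]
shift tool now [-0.0006 -0.0005  0.0207]  in target frame [-0.0006 -0.0004  0.0207]
```

Request:
move_arm --pt "-0.0006 -0.0005 0.012 0 0 0 1" --pt "0 0 0.006 0 0 0 1" --pt "0 0 0.0025 0 0 0 1" --pt "0 0 0 0 0 0 1" --pt "0 0 0 0 0 0 0.4" --pt "0 0 0 0 0 0 0.4" --pt "0 0 0 0 0 0 0" --pt "0 0 0 0 0 0 0" --pt "0 0 -0.02 0 0 0 0" --pt "0 0 -0.05 0 0 0 0" --pt "0 0 -0.055 0 0 0 0" --pt "0 0 -0.055 0 0 0 0"

```text
time: 14.22
position: [0.4589, -0.0184, 0.2112]
orientation: [0.708, 0.706, -0.0, -0.0]
ft_force: [0.8, -0.6, -1.3]
grip_width: 0.0931
```

Request:
move_arm --pt "-0.055 0 0 0 0 8 0" --pt "-0.055 0 0 0 0 0 0" --pt "-0.055 0 0 0 0 0 0" --pt "-0.0 0 0 0 0 0 0" --pt "0 0 0 0 0 0 0"

```text
time: 14.85
position: [0.4434, -0.182, 0.2094]
orientation: [0.756, 0.655, 0.0, -0.0]
ft_force: [-0.1, 0.5, 0.8]
grip_width: 0.0932
```

```bash
python3 - <<'E'
from h import *
delta((.4568,-.3008,.235),81.8)
S,D=grab('scene','scene4'); T,d=grab('top','top4')
def crop(n,I,P,r=45):
    x,y=map(int,px(n,P)); print(n,x,y); return cv2.resize(I[y-r:y+r,x-r:x+r],(400,400),interpolation=2)
cv2.imwrite('pics/c6.png',np.hstack([crop('scene',S,(.4568,-.3008,.1),40),crop('top',T,(.459,-.018,.04),25)]))
for z in(.04,.152): print('stand axis proj',z,px('scene',(.4568,-.3008,z)),px('top',(.4568,-.3008,z)))
h=cv2.cvtColor(T,cv2.COLOR_BGR2HSV)[207:257,312:362];m=((h[...,1]>110)).astype(np.uint8);M=cv2.moments(m,True)
print(np.round(atz('top',(M['m10']/M['m00']+312,M['m01']/M['m00']+207),.037),4))
E
```

```text
t 14.85 pos [ 0.4434 -0.182   0.2094] F [-0.1  0.5  0.8] w 0.0932 q [-0.5  -0.2   1.82  0.    1.51 -0.35]
rot(deg,tool) [-0.02 -0.04 -0.02]
shift tool now [-0.1156  0.0302 -0.0257]  in target frame [-0.1157  0.0302 -0.0256]
scene 416 171
top 337 232
stand axis proj 0.04 [414.89145782 190.71477661] [452.02974393 224.38583893]
stand axis proj 0.152 [418.80306255 153.70489806] [465.97143451 217.34965187]
[ 0.459  -0.0176  0.037 ]
```

View pics/c6.png

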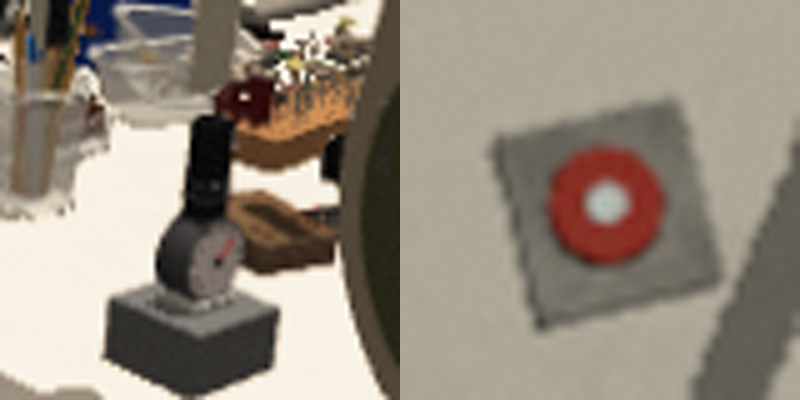

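The stack is right: the upper disc is at (.459,-.0176), the block is centred, and disc A is untouched. The gauge handle top at scene (418.8,155) matches the projected stand axis (418.8,153.7), so the axis is about (.457,-.301). I'll go and grip it.

Request:
move_arm --pt "-0.058 0.0151 0 0 0 0 0" --pt "-0.0576 0.0151 0 0 0 0 0" --pt "0 0 0 0 0 0 0" --pt "0 0 0.03 0 0 0 0" --pt "0 0 0 0 0 0 0" --pt "0 0 0 0 0 0 0"

```text
time: 15.7
position: [0.4576, -0.2999, 0.1805]
orientation: [0.755, 0.656, 0.0, 0.0]
ft_force: [0.7, -0.6, 0.8]
grip_width: 0.0926
```

```bash
python3 - <<'E'
from h import *
delta((.457,-.301,.111),81.8)
S,D=grab('scene','scene5')
x,y=map(int,px('scene',(.4568,-.3008,.12)));r=40
cv2.imwrite('pics/c7.png',cv2.resize(S[y-r:y+r,x-r:x+r],(560,560),interpolation=2)); print(x,y,px('scene',ctrl.sense()['position']))
E
```

```text
t 15.7 pos [ 0.4576 -0.2999  0.1805] F [ 0.7 -0.6  0.8] w 0.0926 q [-0.67  0.01  1.69  0.    1.45 -0.53]
rot(deg,tool) [0.03 0.   0.14]
shift tool now [-0.0012 -0.0005  0.0695]  in target frame [-0.0012 -0.0004  0.0695]
417 164 [419.42512452 143.61237082]
```

View pics/c7.png

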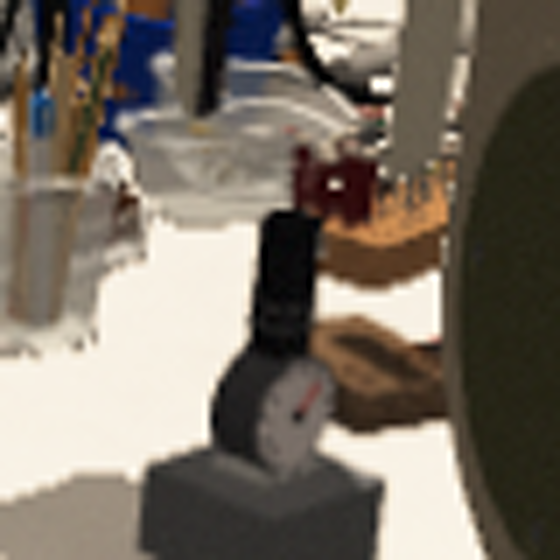

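The fingers (crop (200,110) and (420,170)) straddle the handle (290,215). I'll descend and close.

Request:
move_arm --pt "-0.001 0 0.03 0 0 0 0" --pt "0 0 0.025 0 0 0 0" --pt "0 0 0.0145 0 0 0 0" --pt "0 0 0 0 0 0 0" --pt "0 0 0 0 0 0 0.6" --pt "0 0 0 0 0 0 1" --pt "0 0 0 0 0 0 1" --pt "0 0 0 0 0 0 1" --pt "0 0 0 0 0 0 1" --pt "0 0 0 0 0 0 1" --pt "0 0 0 0 0 0 1" --pt "0 0 0 0 0 0 1"

```text
time: 17.25
position: [0.4569, -0.302, 0.1101]
orientation: [0.756, 0.655, 0.0, -0.0]
ft_force: [0.8, -1.0, -1.3]
grip_width: 0.0197
```

Request:
move_arm --pt "0 0 0 0 0 0 1" --pt "0 0 0 0 0 0 1"

```text
time: 17.5
position: [0.4569, -0.3019, 0.11]
orientation: [0.756, 0.655, -0.0, -0.0]
ft_force: [-0.3, 0.2, -0.5]
grip_width: 0.0198
```

```bash
python3 - <<'E'
from h import *
delta((.457,-.301,.211),81.8); print(ctrl.sense()['moment'])
E
```

```text
t 17.5 pos [ 0.4569 -0.3019  0.11  ] F [-0.3  0.2 -0.5] w 0.0198 q [-0.68  0.07  1.76 -0.    1.32 -0.54]
rot(deg,tool) [-0.01 -0.    0.05]
shift tool now [ 0.0009  0.     -0.101 ]  in target frame [ 0.0009  0.     -0.101 ]
[-0.04940888 -0.08952548  0.01497168]
```

Request:
move_arm --pt "0 0 -0.01 0 0 0 1" --pt "0 0 -0.02 0 0 0 1" --pt "0 0 -0.03 0 0 0 1" --pt "0 0 -0.03 0 0 0 1" --pt "0 0 -0.01 0 0 0 1" --pt "0 0 0 0 0 0 1" --pt "0 0 0 0 0 0 1" --pt "0 0 0 0 0 0 1"

```text
time: 18.5
position: [0.4562, -0.3015, 0.2086]
orientation: [0.756, 0.655, -0.0, -0.001]
ft_force: [-0.7, -0.3, -1.5]
grip_width: 0.0198
```

```bash
python3 - <<'E'
from h import *
delta((.4597,-.0185,.20),81.8); print(ctrl.sense()['moment'])
E
```

```text
t 18.5 pos [ 0.4562 -0.3015  0.2086] F [-0.7 -0.3 -1.5] w 0.0198 q [-0.68 -0.01  1.65 -0.    1.5  -0.54]
rot(deg,tool) [-0.12 -0.07  0.04]
shift tool now [ 0.2806 -0.0367  0.0091]  in target frame [ 0.2806 -0.0369  0.0086]
[-0.03053076 -0.05138426 -0.02124252]
```

Request:
move_arm --pt "0.02 -0.003 0 0 0 0 1" --pt "0.04 -0.0052 0 0 0 0 1" --pt "0.04 -0.0052 0 0 0 0 1" --pt "0.04 -0.0052 0 0 0 0 1" --pt "0.04 -0.0052 0 0 0 0 1" --pt "0.04 -0.0052 0 0 0 0 1" --pt "0.04 -0.0052 0 0 0 0 1" --pt "0.0206 -0.0026 0 0 0 0 1" --pt "0 0 0.02 0 0 0 1" --pt "0 0 0.02 0 0 0 1" --pt "0 0 0.01 0 0 0 1" --pt "0 0 0 0 0 0 1"

```text
time: 20.0
position: [0.4594, -0.0185, 0.1593]
orientation: [0.756, 0.655, -0.001, -0.001]
ft_force: [1.0, -0.9, -2.1]
grip_width: 0.0198
```

Request:
move_arm --pt "0 0 0 0 0 0 1" --pt "0 0 0 0 0 0 1" --pt "0 0 0 0 0 0 1" --pt "0 0 0 0 0 0 1"

```text
time: 20.5
position: [0.4604, -0.0191, 0.1604]
orientation: [0.756, 0.655, 0.0, 0.0]
ft_force: [0.7, -0.3, -2.1]
grip_width: 0.0199
```

```bash
python3 - <<'E'
from h import *
delta((.4597,-.0185,.144),81.8); p=ctrl.sense()['position']
S,D=grab('scene','scene6'); x,y=map(int,px('scene',(.459,-.018,.06)));r=40; print(x,y)
a=cv2.resize(S[y-r:y+r,x-r:x+r],(560,560),interpolation=2); cv2.imwrite('pics/c8.png',a)
o=lambda P:np.round((px('scene',P)-[x-r,y-r])*560/(2*r),1)
print('tip',o(p-[0,0,.105]),'dot',o((.459,-.0176,.039)))
E
```

```text
t 20.5 pos [ 0.4604 -0.0191  0.1604] F [ 0.7 -0.3 -2.1] w 0.0199 q [-0.15 -0.22  1.94  0.    1.43 -0.01]
rot(deg,tool) [ 0.02 -0.    0.03]
shift tool now [ 0.0005 -0.0008  0.0164]  in target frame [ 0.0005 -0.0008  0.0164]
351 216
tip [282.3 291. ] dot [280.9 335.4]
```

View pics/c8.png

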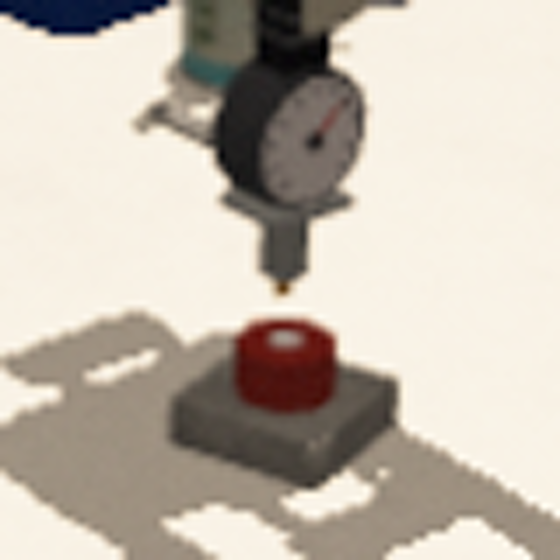

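The tip at crop (283,291) sits nearly over the white dot at (286,337), about 1 mm off laterally and 16 mm above. I'll shift by that amount and descend in stages, watching the force.

Request:
move_arm --pt "-0.0004 -0.0008 0.006 0 0 0 1" --pt "0 0 0.005 0 0 0 1" --pt "0 0 0.003 0 0 0 1" --pt "0 0 0 0 0 0 1" --pt "0 0 0 0 0 0 1"

```text
time: 21.18
position: [0.4595, -0.0193, 0.1463]
orientation: [0.756, 0.655, 0.0, 0.0]
ft_force: [-0.2, 0.4, -1.3]
grip_width: 0.0195
```

Request:
move_arm --pt "0 0 0.0015 0 0 0 1" --pt "0 0 0.0015 0 0 0 1" --pt "0 0 0 0 0 0 1"

```text
time: 21.55
position: [0.4596, -0.0193, 0.1433]
orientation: [0.756, 0.655, 0.0, 0.0]
ft_force: [-0.4, 0.2, 0.2]
grip_width: 0.0196
```

Request:
move_arm --pt "0 0 0.001 0 0 0 1" --pt "0 0 0 0 0 0 1"

```text
time: 21.8
position: [0.4596, -0.0193, 0.1423]
orientation: [0.756, 0.655, 0.0, 0.0]
ft_force: [0.1, -0.0, -0.3]
grip_width: 0.0198
```

Request:
move_arm --pt "0 0 0.001 0 0 0 1" --pt "0 0 0 0 0 0 1"

```text
time: 22.05
position: [0.4596, -0.0193, 0.1412]
orientation: [0.756, 0.655, 0.0, 0.0]
ft_force: [1.2, 0.7, 0.4]
grip_width: 0.0197
```

Request:
move_arm --pt "0 0 0.001 0 0 0 1" --pt "0 0 0.001 0 0 0 1" --pt "0 0 0 0 0 0 1" --pt "0 0 0 0 0 0 1"

```text
time: 22.55
position: [0.4596, -0.0193, 0.1392]
orientation: [0.756, 0.655, 0.0, 0.0]
ft_force: [-0.3, 0.3, 0.9]
grip_width: 0.0194
```

```bash
python3 - <<'E'
from h import *
delta((.4597,-.0185,.139),81.8)
F=[]
for i in range(14):
    S,D=ctrl.grab_frame('scene'); s=ctrl.sense(); F.append(s['ft_force'])
print('meanF',np.mean(F,0),np.std(F,0)/14**.5,s['time'],s['position'])
x,y=351,216;r=40
cv2.imwrite('pics/c9.png',cv2.resize(S[y-r:y+r,x-r:x+r],(560,560),interpolation=2))
E
```

```text
t 22.55 pos [ 0.4596 -0.0193  0.1392] F [-0.3  0.3  0.9] w 0.0194 q [-0.15 -0.21  1.96  0.    1.38 -0.01]
rot(deg,tool) [ 0.02 -0.    0.05]
shift tool now [0.0008 0.     0.0002]  in target frame [0.0008 0.     0.0002]
meanF [ 0.93029781 -0.20136676  1.11858188] [0.13769836 0.08078925 0.14425606] 23.25 [ 0.45948886 -0.01927728  0.13917836]
```

View pics/c9.png

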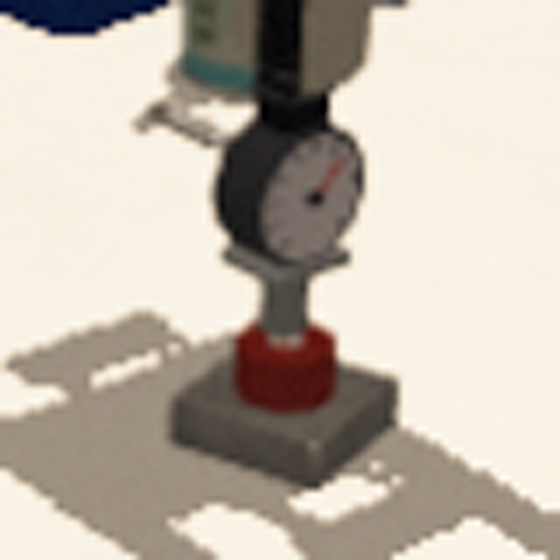

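The gauge stands upright on the dot (foot at crop (284,335)). The force gives about 2.8 N, or 4 mm of plunger, and the geometry gives 4.8 mm, so both are well inside the window. I'll hand in.

```bash
python3 -c "
from station import ctrl
print(ctrl.finish_job())"
```

```text
the job is handed in; nothing more can be done
None
```

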